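# Set the drag screw of the carton stop and run its fence home

### The job

On the carton stop, turn the thumbscrew clockwise until you feel it bottom, without forcing it past that point, then back it off a quarter of a turn. Then slide the yellow fence fully home against its end stop and let go, leaving the screw as set and the groceries standing where they are.

Things in the scene. Friction and masses are not known exactly. Their poses are not given: they have to be found in the camera images.
- bed: Grey steel bed of the carton stop, fixed to the table, 120 x 360 x 12 mm; origin at the centre of its underside, on the table. Its y axis runs along the guide, from the screw tower (at y = -120 mm, 54 x 54 mm, its top 64 mm above the table) to the end stop. z is up.
- screw_grip (a point): On the thumbscrew's axis at the height to grip, 97 mm above the table (bed frame 0, -120, 97 mm). Thumbscrew: black disc (44 mm across, 67 to 75 mm above the table) with an upright flat wing, 42 mm long, 12 mm thick, 74 to 107 mm above the table. The point turns with the screw: x along the wing towards its yellow-striped end, y across its flats, z up. Clockwise from above runs it in.
- screw_foot (a point): On the screw's axis, on the tower's top (bed frame 0, -120, 64 mm). The screw does not rise or sink. It starts 50 to 150 degrees short of bottoming; where it bottoms differs each time and is only felt: it turns at about 0.05 N m, then stops hard. Above about 0.45 N m its hidden seat slips, which spoils it. Backed off 166 degrees from the bottom it meets a stop the other way.
- fence (a joint): Position of the sliding fence along the bed's y axis: 0 m = farthest from the end stop, 0.100 m = home against the end stop. It starts between 0 and 0.03 m, drags with about 2 N and stays where it is left.
- fence_top (a point): Middle of the fence's top edge, 92 mm above the table (bed frame 0, 45 mm + the joint's value, 92 mm), axes as the bed's. The fence is a yellow upright plate, 92 mm wide (bed x), 10 mm thick (bed y), 32 to 92 mm above the table, black rubber on the face towards the end stop, on a slide that reaches 18 mm to each side of the plate, its top 33 mm above the table.
- end_stop (a point): Top centre of the face of the dark end stop (bed frame 0, 165, 46 mm) that the fence's slide meets when home.
- tin_mid (a point): Bystander: middle of a food tin with a red label, 68 mm across, 85 mm high, standing; the point is half-way up. z is its own axis.
- jar_mid (a point): Bystander: middle of a jar with a green lid, 66 mm across, 95 mm high, standing; the point is half-way up.
- pasta_mid (a point): Bystander: centre of a blue grocery carton with yellow panels, 55 x 85 x 75 mm high, standing.
Mind the look-alikes: they are no part of the job. What is meant by the part that bears tin_mid is not orange or purple, and is the larger of those in its own colour.

How it is judged (in metres and radians):
On the way, in this order (a step that is already met when the one before it is completed fails the run):
1. the thumbscrew has been turned in until it bottoms (within 7 degrees) (horizontal distance between thumbscrew_c2 and seat_c1 below 0.0024 m), for 0.1 s.
2. the thumbscrew is backed off a quarter of a turn from the bottom, within 18 degrees, and comes to rest there (horizontal distance between thumbscrew_c2 and seat_c1 between 0.02342 and 0.03243 m and angular speed of thumbscrew below 0.1 rad/s), for 0.2 s.
3. the fence is slid home, within 5 mm of its end stop (value of joint fence above 0.095 m), for 0.2 s.
At the end, for the whole second after the job is handed in: The thumbscrew rests a quarter of a turn (within 18 degrees) back from where it bottoms, the fence rests within 5 mm of home (joint above 0.095 m), and the tin, jar and carton stand upright within 30 mm of where they were (horizontal distance between thumbscrew_c2 and seat_c1 between 0.02342 and 0.03243 m and value of joint fence above 0.095 m and angular speed of thumbscrew below 0.05 rad/s and linear speed of fence below 0.01 m/s and distance of each of tin_mid, jar_mid, pasta_mid from where it was at the start of the episode below 0.03 m and angle between each of tin_mid, jar_mid, pasta_mid's own z axis and vertical below 0.2 rad); the robot touches nothing.
It fails at once if the thumbscrew is forced, so that its seat slips more than 15 degrees (distance of seat_c1 from where it was at the start of the episode above 0.00519 m).
It fails at once if the tin is knocked over or moved more than 30 mm (distance of tin_mid from where it was at the start of the episode above 0.03 m or angle between tin_mid's own z axis and vertical above 0.2 rad).
It fails at once if the jar is knocked over or moved more than 30 mm (distance of jar_mid from where it was at the start of the episode above 0.03 m or angle between jar_mid's own z axis and vertical above 0.2 rad).
It fails at once if the carton of pasta is knocked over or moved more than 30 mm (distance of pasta_mid from where it was at the start of the episode above 0.03 m or angle between pasta_mid's own z axis and vertical above 0.2 rad).
It also fails if it takes over 69 s, if anything falls off the work surface, if the arm or the gripper's body presses on something with over 40 N, if the wrist force passes 120 N, or if a joint passes its speed limit or range.

### The arm

A 7-joint arm with a two-finger parallel gripper is mounted at the origin on the work surface. World frame = base frame: x ahead of the robot, y to its left, z up, the work surface at z = 0. Lengths are in m, angles in degrees, forces in N, time in s.
With the tool pointing down it reaches from about 0.425 to 0.875 m from the base axis. Payload 4.7 kg.
Tool frame: the origin (TCP) lies at the very end of the fingers, on their centre line; the grasp point (between the pads) lies 19 mm behind it; z points along the fingers, y is the direction in which the jaws open and shut (so a half turn about z gives the same grasp; the last joint's range is limited). The gripper opens to 87 mm and grips with 3 to 60 N. Pads are 19 mm wide; open, the fingers measure 117 mm over their backs; the gripper's body (75 mm by 190 mm) begins 51 mm behind the grasp point.
Start: joints at [-75.625, 18.392, -4.016, 83.108, 1.295, 78.541, -3.26], TCP at [0.153, 0.632, 0.223] pointing down, gripper open.
Joint ranges: [-163.93, 163.93], [-17.29, 119.83], [-79.2, 71.16], [3.27, 140.29], [-89.18, 269.18], [5.43, 117.66], [-154.24, 154.24]. Speed limits (degrees/s): [147.25, 147.25, 180, 180, 180, 180, 180].

### API

Orientations are given as [roll, pitch, yaw] about the fixed x, y, z axes, in that order (R = Rz(yaw) Ry(pitch) Rx(roll)).
In Python, from cell import sensors, imaging, ticket gives the robot as it stands.
- The arm moves only by the tool carry_out, never from a script. Its argument "plan" is a list of rows, each an object of numbers: "fingers": the closure, from -1 (fully open) to 1 (shut); "dx", "dy", "dz": the shift along the tool's x, y, z normalised to -1 to 1, where 1 is 0.03 m; "rx", "ry", "rz": the turn, a rotation vector about the tool's x, y, z normalised to -1 to 1, where 1 is 10 degrees. A call has 1 to 12 rows; each row shifts and turns the commanded pose from where the row before left it, along the tool's axes as they then stand; what a row does not reach is not made up. A row lasts 1/8 s, in which the tool goes at most 62.5 mm and 10.7 degrees, less where a joint would pass 70% of its speed; a pose out of reach is approached as far as the arm can. A call with a number of a shift or a turn outside -1 to 1 is refused whole. A call with a gripper value outside its range is refused whole. The fingers move at their own pace and stop on an object; "force" is the grip in N (left out, the last holds). Time passes only in rows, so rows that do not move let the fingers close. It gives the time, the measured TCP pose, the force and the opening at its end, in the units of the state.
- sensors.get_obs(): the state, without advancing time (a new reading comes with each control period).
- imaging.read_camera(name): name is "side" or "top" or "wrist"; returns a dict with "color" (480x640x3 uint8, red, green, blue), "mtx" (3x3 intrinsics, pixels), "dist_coeffs" ([k1, k2, p1, p2, k3] as OpenCV has them; the pictures are not rectified), "extrinsics" (4x4, takes a point from world to camera coordinates); the wrist camera has in their place "tool_from_camera" (4x4, takes a point from camera to tool coordinates, whose origin is the TCP and whose axes are the flange's). Camera axes: x right, y down, z forward; pixel columns grow to the right and rows downward; lengths in m; the calibration is good to about 2 mm. A picture is of the moment at which its call begins: read the wrist's pose just before it. There is no depth.
- ticket.sign_off(): hands the job in, once; it reports no verdict.
The state is a dict: "time_s": time; "qpos": joint angles; "joint_velocities": joint speeds; "effort": joint torques, N m; "tool_pos": TCP position; "tool_rot": TCP orientation; "force": force on the tool from outside, world axes, zero at the start; "wrist_torque": the same for the moment, N m; "grip_width": finger opening in m.
Only numpy, scipy, OpenCV 4.12 (cv2) and the standard library are available. Lean on these libraries where they do the work, as an engineer would, in place of code of your own. Each camera call takes 0.05 s, during which the arm holds its last target.

## Working session

There is one attempt and no reset: what is moved stays moved. The work goes in short steps, Python scripts to look and compute and a tool call to move; the robot and the scene stay as the last step left them, time stands still between calls to the robot, and variables do not carry over. Pictures are saved under pics/ and viewed, and the job is handed in when it is done.

Besides the shell and the picture viewer there is one more tool, called after "Call:" by a JSON object that holds its "op" and its "data", one argument or row to a line. carry_out: Moves the arm, as the interface text tells. Scaled input: -1 to 1 covers 0.03 m each way for a shift and 10 degrees each way for a turn. Its arguments: {"type":"object","properties":{"plan":{"type":"array"},"force":{"type":"number"}},"required":["plan"]}

```bash
mkdir -p pics; ls
python3 - <<'E'
from cell import sensors, imaging
import cv2
o=sensors.get_obs()
for k,v in o.items(): print(k,v)
for n in ["side","top","wrist"]:
    c=imaging.read_camera(n)
    cv2.imwrite(f"pics/{n}0.png",c["color"][:,:,::-1])
    for k in c:
        if k!="color": print(n,k,c[k])
E
```

```text
pics
time_s 0.0
qpos [-75.6261605   18.43919623  -4.01613437  83.17495268   1.29556577
  78.5385994   -3.26274224]
joint_velocities [-0.03741945  0.02478858 -0.0102017   0.0891873  -0.00686518 -0.00679585
 -0.05699084]
effort [ 2.49964833e-04 -4.91278660e+01 -4.03638314e-01 -3.12526023e+01
 -6.38427841e-02  4.36007779e-02  1.70398771e-04]
tool_pos [0.15238624 0.63132833 0.22145958]
tool_rot [-1.79892526e+02  6.00744848e-03  1.66433860e+02]
force [ 0.55049325 -0.69457722 -0.57131898]
wrist_torque [ 0.02722401 -0.0195693   0.00691247]
grip_width 0.08717912269391348
side mtx [[568.10735334   0.         324.39865739]
 [  0.         568.10735334 252.15920235]
 [  0.           0.           1.        ]]
side dist_coeffs [-0.16169397  0.          0.          0.          0.        ]
side extrinsics [[ 0.73280223 -0.68025343 -0.01600536 -0.46292434]
 [-0.416876   -0.43024009 -0.80069212  0.35896272]
 [ 0.53778741  0.59342122 -0.59886222  0.6164026 ]
 [ 0.          0.          0.          1.        ]]
top mtx [[492.04548969   0.         318.9315656 ]
 [  0.         492.04548969 239.0374971 ]
 [  0.           0.           1.        ]]
top dist_coeffs [-0.09033373  0.          0.          0.          0.        ]
top extrinsics [[-0.00521442 -0.99925512 -0.03823642  0.04661026]
 [-0.99290093  0.00971744 -0.11854671  0.63371028]
 [ 0.11882996  0.03734683 -0.992212    0.80723418]
 [ 0.          0.          0.          1.        ]]
wrist mtx [[420.70771249   0.         321.47268051]
 [  0.         420.70771249 248.95421822]
 [  0.           0.           1.        ]]
wrist dist_coeffs [-0.00548183  0.          0.          0.          0.        ]
wrist tool_from_camera [[-6.49667699e-04 -9.62056862e-01 -2.72848257e-01  7.46580250e-02]
 [ 9.99999255e-01 -9.06962136e-04  8.16871377e-04  3.15089448e-04]
 [-1.03333975e-03 -2.72847523e-01  9.62056735e-01 -1.62234394e-01]
 [ 0.00000000e+00  0.00000000e+00  0.00000000e+00  1.00000000e+00]]
```

View pics/top0.png

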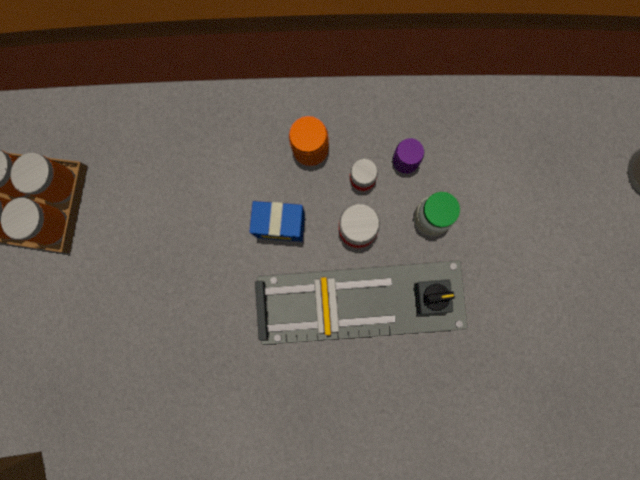

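View pics/side0.png

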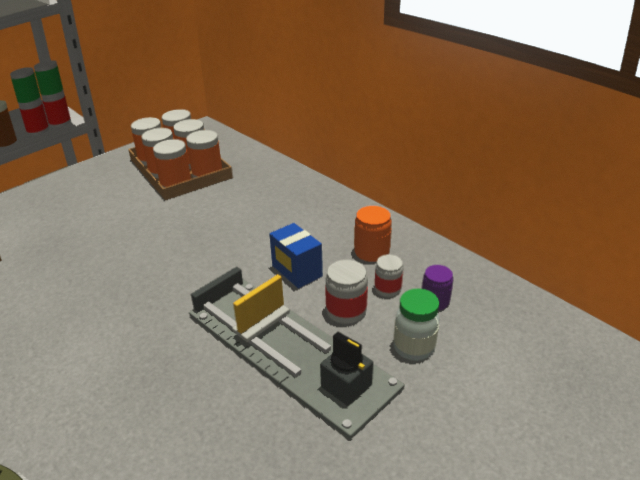

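View pics/wrist0.png

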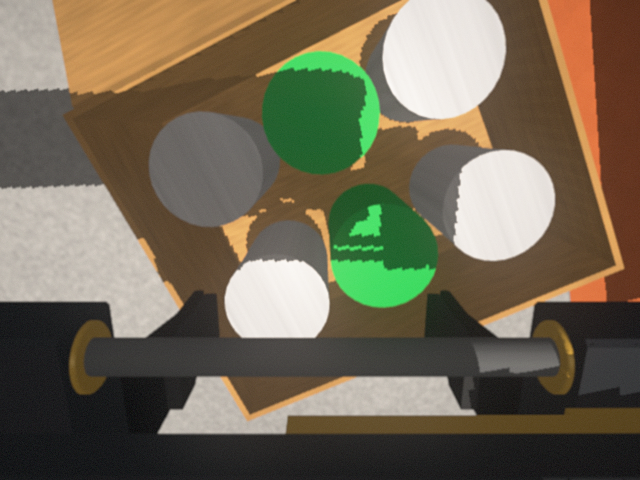

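```bash
cat > h.py <<'E'
import numpy as np, cv2
from cell import sensors, imaging
def plane(c,uv,z):
    p=cv2.undistortPoints(np.array(uv,float).reshape(-1,1,2),c["mtx"],c["dist_coeffs"]).reshape(-1,2)
    E=c["extrinsics"];R=E[:3,:3];t=E[:3,3];o=-R.T@t
    d=np.c_[p,np.ones(len(p))]@R
    s=(np.asarray(z)-o[2])/d[:,2]
    return o+d*s[:,None]
def proj(c,P):
    E=c["extrinsics"]
    return cv2.projectPoints(np.array(P,float).reshape(-1,1,3),cv2.Rodrigues(E[:3,:3])[0],E[:3,3],c["mtx"],c["dist_coeffs"])[0].reshape(-1,2)
E
python3 - <<'E'
import cv2
a=cv2.imread("pics/top0.png");b=cv2.imread("pics/side0.png")
cv2.imwrite("pics/topc.png",cv2.resize(a[250:355,245:480],None,fx=3.4,fy=3.4,interpolation=cv2.INTER_CUBIC))
cv2.imwrite("pics/sidec.png",cv2.resize(b[230:435,180:430],None,fx=2.9,fy=2.9,interpolation=cv2.INTER_CUBIC))
E
```

```text
(no output)
```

View pics/topc.png

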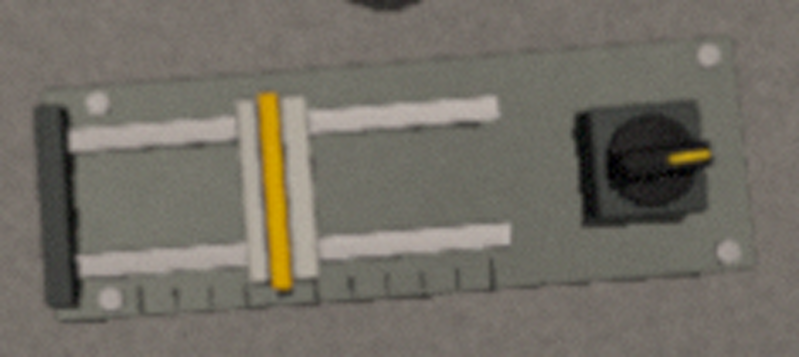

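View pics/sidec.png

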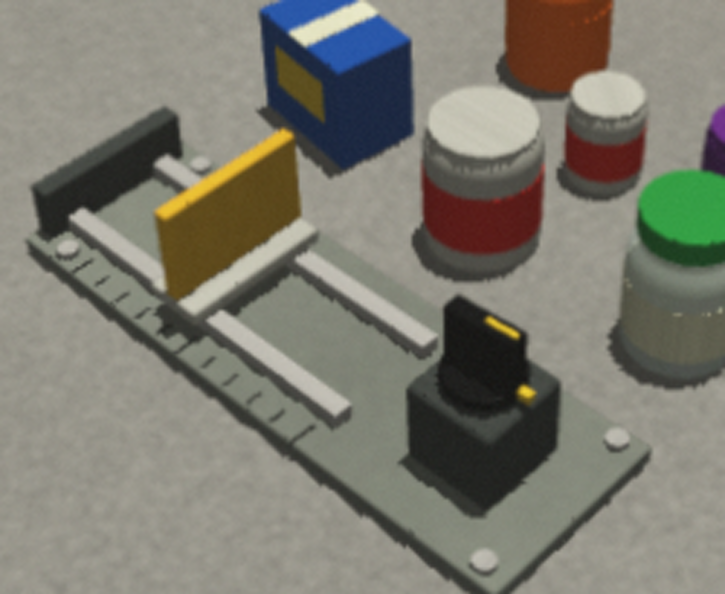

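Run:
```python
from h import *
c=imaging.read_camera("top"); s=imaging.read_camera("side")
f=lambda L:[(245+x/3.4-.35,250+y/3.4-.35) for x,y in L]
g=lambda L:[(180+x/2.9-.33,230+y/2.9-.33) for x,y in L]
B=plane(c,f([(97,103),(110,299),(709,55),(729,252)]),.014);print("bolts top",B.round(4),B.mean(0))
S=plane(s,g([(200,163),(67,249),(617,438),(484,561)]),.014);print("bolts side",S.round(4),S.mean(0))
m=(B+S)/2; ctr=m.mean(0); ey=(m[0]+m[1]-m[2]-m[3])[:2]; ey/=np.linalg.norm(ey); ex=np.array([ey[1],-ey[0]])
ctr=ctr[:2]
print("ctr",ctr,"yaw of ex",np.degrees(np.arctan2(ex[1],ex[0])),"ey",ey)
print("screw",ctr-.12*ey)
w=plane(c,f([(668,159),(711,154)]),.107);print("stripe",w)
d=w[1]-w[0];print("stripe dir deg",np.degrees(np.arctan2(d[1],d[0])))
ws=plane(s,g([(486,320),(520,336)]),.107);d=ws[1]-ws[0];print("side stripe",ws,np.degrees(np.arctan2(d[1],d[0])))
ft=plane(c,f([(267,94),(283,290)]),.092);print("fence",ft, "mid rel", (ft.mean(0)[:2]-ctr)@np.c_[ex,ey])
ft=plane(s,g([(287,133),(165,213)]),.092);print("fence side",ft, "mid rel", (ft.mean(0)[:2]-ctr)@np.c_[ex,ey])
# tower top mask: check disc centre (crop)
d=plane(c,f([(655,160)]),.075);print("disc ctr",d)
for nm,uv,z in [("tin",(359,223),.085),("jar",(442,209),.095),("pasta",(277,219),.075)]:
    print(nm,plane(c,[uv],z))
```

```text
bolts top [[ 0.5652  0.1238  0.014 ]
 [ 0.4649  0.1167  0.014 ]
 [ 0.5874 -0.1923  0.014 ]
 [ 0.4868 -0.1994  0.014 ]] [ 0.52608498 -0.0378017   0.014     ]
bolts side [[ 0.5663  0.1231  0.014 ]
 [ 0.4654  0.1148  0.014 ]
 [ 0.5877 -0.1919  0.014 ]
 [ 0.488  -0.199   0.014 ]] [ 0.52683913 -0.03823937  0.014     ]
ctr [ 0.52646205 -0.03802054] yaw of ex 3.9949757002846273 ey [-0.069669    0.99757016]
screw [ 0.53482233 -0.15772896]
stripe [[ 0.53424486 -0.1501545   0.107     ]
 [ 0.53630404 -0.16993643  0.107     ]]
stripe dir deg -84.05724125244757
side stripe [[ 0.53386131 -0.15241823  0.107     ]
 [ 0.53783654 -0.17025137  0.107     ]] -77.43349841438157
fence [[0.56611626 0.03338931 0.092     ]
 [0.47516007 0.02651174 0.092     ]] mid rel [-0.00107426  0.06821165]
fence side [[0.5651599  0.03090621 0.092     ]
 [0.47930782 0.02404335 0.092     ]] mid rel [0.00034508 0.06563075]
disc ctr [[ 0.53386644 -0.15060136  0.075     ]]
tin [[ 0.65411482 -0.02523483  0.085     ]]
jar [[ 0.67403591 -0.15873236  0.095     ]]
pasta [[0.66384927 0.10994136 0.075     ]]
```

Run:
```python
from h import *
c=imaging.read_camera("top"); s=imaging.read_camera("side")
f=lambda L:[(245+x/3.4-.35,250+y/3.4-.35) for x,y in L]
g=lambda L:[(180+x/2.9-.33,230+y/2.9-.33) for x,y in L]
ey=np.array([-.06967,.99757]);ex=np.array([ey[1],-ey[0]]);ctr=np.array([.52646,-.03802])
def rel(P): return ((P[:,:2]-ctr)@np.c_[ex,ey]).round(4)
print("tower top",rel(plane(c,f([(590,108),(697,100),(707,210),(597,215)]),.064)))
print("tower side",rel(plane(s,g([(408,390),(490,440),(558,382)]),.064)))
print("bed corner top",rel(plane(c,f([(733,40),(752,268),(60,320),(40,88)]),.012)))
print("bed corner side",rel(plane(s,g([(651,452),(492,594),(28,238)]),.012)))
print("stop face top edge",rel(plane(c,f([(66,106),(77,305)]),.046)))
print("stop side",rel(plane(s,g([(180,123),(45,204)]),.046)))
```

```text
tower top [[ 0.0268 -0.0861]
 [ 0.0265 -0.1382]
 [-0.0265 -0.1377]
 [-0.0246 -0.0846]]
tower side [[-0.028  -0.0903]
 [-0.025  -0.1392]
 [ 0.0233 -0.1396]]
bed corner top [[ 0.0569 -0.1719]
 [-0.06   -0.1696]
 [-0.0597  0.1854]
 [ 0.0601  0.1882]]
bed corner side [[ 0.0559 -0.175 ]
 [-0.0599 -0.1719]
 [-0.0591  0.1829]]
stop face top edge [[ 0.0482  0.1702]
 [-0.0502  0.1711]]
stop side [[ 0.0441  0.1633]
 [-0.054   0.1643]]
```

Candidates (top view):
- Thumbscrew: only the black wing at (437,297).
- Fence: only the yellow plate at (325,306).
- Tin: the large red-labelled tin at (359,223). The small red one (364,173), orange (309,137) and purple (408,155) are look-alikes.
- Jar: green lid at (442,209).
- Carton: blue at (277,219).

The crops confirm the choice. The bolts are not symmetric about the bed, so I anchor on the bed and tower edges: the screw axis is about (0.534, -0.151), confirmed by the disc centre at (0.534, -0.151).

```bash
cat >> h.py <<'E'
def toolrot(o):
    from scipy.spatial.transform import Rotation as R
    return R.from_euler('xyz',o["tool_rot"],degrees=True).as_matrix()
def totool(o,d): return toolrot(o).T@np.asarray(d,float)/.03
E
python3 - <<'E'
from h import *
o=sensors.get_obs()
print(totool(o,[.298,-.281,0])/14, totool(o,[.084,-.501,0])/17)
E
```

```text
[-8.46642093e-01 -4.83989545e-01  2.00807628e-04] [-3.90495634e-01 -9.16328759e-01  3.06744127e-04]
```

Call:
{"op": "carry_out", "data": {
  "plan": [
    {"fingers":-1,"dx":-0.85,"dy":-0.48},
    {"fingers":-1,"dx":-0.85,"dy":-0.48},
    {"fingers":-1,"dx":-0.85,"dy":-0.48},
    {"fingers":-1,"dx":-0.85,"dy":-0.48},
    {"fingers":-1,"dx":-0.85,"dy":-0.48},
    {"fingers":-1,"dx":-0.85,"dy":-0.48},
    {"fingers":-1,"dx":-0.85,"dy":-0.48},
    {"fingers":-1,"dx":-0.85,"dy":-0.48},
    {"fingers":-1,"dx":-0.85,"dy":-0.48},
    {"fingers":-1,"dx":-0.85,"dy":-0.48},
    {"fingers":-1,"dx":-0.85,"dy":-0.48},
    {"fingers":-1,"dx":-0.85,"dy":-0.48}
  ]
}}

```text
validation failed for argument at $.pl...
```

Call:
{"op": "carry_out", "data": {
  "plan": [
    {"fingers":-1,"dx":-0.85,"dy":-0.48},
    {"fingers":-1,"dx":-0.85,"dy":-0.48},
    {"fingers":-1,"dx":-0.39,"dy":-0.92},
    {"fingers":-1,"dx":-0.39,"dy":-0.92},
    {"fingers":-1,"dx":-0.39,"dy":-0.92},
    {"fingers":-1,"dx":-0.39,"dy":-0.92},
    {"fingers":-1,"dx":-0.39,"dy":-0.92},
    {"fingers":-1,"dx":-0.39,"dy":-0.92},
    {"fingers":-1,"dx":-0.39,"dy":-0.92},
    {"fingers":-1,"dx":-0.39,"dy":-0.92},
    {"fingers":-1,"dx":-0.39,"dy":-0.92},
    {"fingers":-1,"dx":-0.39,"dy":-0.92}
  ]
}}

```text
validation failed for argument at $.pl...
```

Call:
{"op": "carry_out", "data": {
  "plan": [
    {"fingers":-1,"dx":-0.39,"dy":-0.92},
    {"fingers":-1,"dx":-0.39,"dy":-0.92},
    {"fingers":-1,"dx":-0.39,"dy":-0.92},
    {"fingers":-1,"dx":-0.39,"dy":-0.92},
    {"fingers":-1,"dx":-0.39,"dy":-0.92},
    {"fingers":-1,"dx":-0.39,"dy":-0.92},
    {"fingers":-1,"dx":-0.39,"dy":-0.92},
    {"fingers":-1},
    {"fingers":-1}
  ]
}}

```text
validation failed for argument at $.pl...
```

Call:
{"op": "carry_out", "data": {
  "plan": [
    {"fingers":-1,"rz":0.98},
    {"fingers":-1,"rz":0.98},
    {"fingers":-1,"rz":0.98},
    {"fingers":-1,"rz":0.98},
    {"fingers":-1,"rz":0.98},
    {"fingers":-1,"rz":0.98},
    {"fingers":-1,"rz":0.97},
    {"fingers":-1},
    {"fingers":-1}
  ]
}}

```text
validation failed for argument at $.pl...
```

Run:
```python
from h import *
o=sensors.get_obs()
for k in ["time_s","qpos","tool_pos","tool_rot","force","wrist_torque"]: print(k,np.round(o[k],4))
c=imaging.read_camera("wrist");cv2.imwrite("pics/w1.png",c["color"][:,:,::-1])
```

```text
time_s 0.35
qpos [-75.6255  18.4035  -4.0171  83.1193   1.2956  78.5401  -3.259 ]
tool_pos [0.1525 0.6318 0.2224]
tool_rot [-1.799823e+02  3.500000e-03  1.664366e+02]
force [-0.2569  0.9193 -0.8534]
wrist_torque [ 0.0109  0.0447 -0.0167]
```

View pics/w1.png

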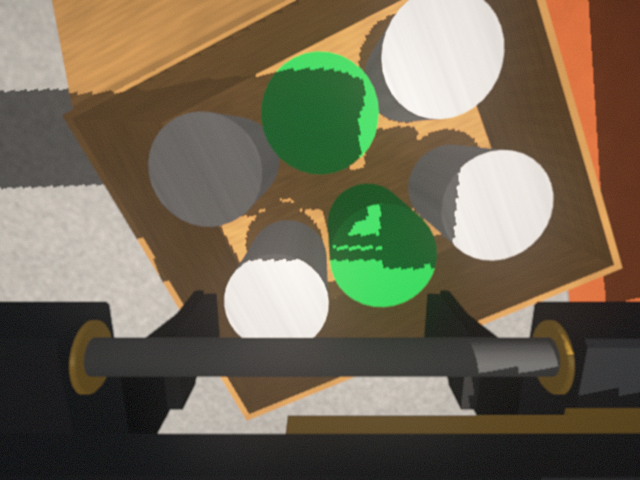

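The refused rows moved nothing. I'll try one row with all seven fields.

Call:
{"op": "carry_out", "data": {
  "plan": [
    {"fingers":-1,"dx":-0.85,"dy":-0.48,"dz":0,"rx":0,"ry":0,"rz":0}
  ]
}}

```text
time_s: 0.52
tool_pos: [0.1712, 0.6129, 0.2222]
tool_rot: [180.0, -0.1, 166.7]
force: [1.5, -1.0, -0.3]
grip_width: 0.0871
```

Call:
{"op": "carry_out", "data": {
  "plan": [
    {"fingers":-1,"dx":-0.85,"dy":-0.48,"dz":0,"rx":0,"ry":0,"rz":0},
    {"fingers":-1,"dx":-0.85,"dy":-0.48,"dz":0,"rx":0,"ry":0,"rz":0},
    {"fingers":-1,"dx":-0.85,"dy":-0.48,"dz":0,"rx":0,"ry":0,"rz":0},
    {"fingers":-1,"dx":-0.85,"dy":-0.48,"dz":0,"rx":0,"ry":0,"rz":0},
    {"fingers":-1,"dx":-0.85,"dy":-0.48,"dz":0,"rx":0,"ry":0,"rz":0},
    {"fingers":-1,"dx":-0.85,"dy":-0.48,"dz":0,"rx":0,"ry":0,"rz":0},
    {"fingers":-1,"dx":-0.85,"dy":-0.48,"dz":0,"rx":0,"ry":0,"rz":0},
    {"fingers":-1,"dx":-0.85,"dy":-0.48,"dz":0,"rx":0,"ry":0,"rz":0},
    {"fingers":-1,"dx":-0.85,"dy":-0.48,"dz":0,"rx":0,"ry":0,"rz":0},
    {"fingers":-1,"dx":-0.85,"dy":-0.48,"dz":0,"rx":0,"ry":0,"rz":0},
    {"fingers":-1,"dx":-0.85,"dy":-0.48,"dz":0,"rx":0,"ry":0,"rz":0},
    {"fingers":-1,"dx":-0.85,"dy":-0.48,"dz":0,"rx":0,"ry":0,"rz":0}
  ]
}}

```text
time_s: 2.02
tool_pos: [0.4315, 0.3715, 0.2228]
tool_rot: [180.0, 0.0, 166.4]
force: [0.7, -1.3, -0.0]
grip_width: 0.0869
```

Call:
{"op": "carry_out", "data": {
  "plan": [
    {"fingers":-1,"dx":-0.85,"dy":-0.48,"dz":0,"rx":0,"ry":0,"rz":0},
    {"fingers":-1,"dx":-0.39,"dy":-0.92,"dz":0,"rx":0,"ry":0,"rz":0},
    {"fingers":-1,"dx":-0.39,"dy":-0.92,"dz":0,"rx":0,"ry":0,"rz":0},
    {"fingers":-1,"dx":-0.39,"dy":-0.92,"dz":0,"rx":0,"ry":0,"rz":0},
    {"fingers":-1,"dx":-0.39,"dy":-0.92,"dz":0,"rx":0,"ry":0,"rz":0},
    {"fingers":-1,"dx":-0.39,"dy":-0.92,"dz":0,"rx":0,"ry":0,"rz":0},
    {"fingers":-1,"dx":-0.39,"dy":-0.92,"dz":0,"rx":0,"ry":0,"rz":0},
    {"fingers":-1,"dx":-0.39,"dy":-0.92,"dz":0,"rx":0,"ry":0,"rz":0},
    {"fingers":-1,"dx":-0.39,"dy":-0.92,"dz":0,"rx":0,"ry":0,"rz":0},
    {"fingers":-1,"dx":-0.39,"dy":-0.92,"dz":0,"rx":0,"ry":0,"rz":0},
    {"fingers":-1,"dx":-0.39,"dy":-0.92,"dz":0,"rx":0,"ry":0,"rz":0}
  ]
}}

```text
time_s: 3.4
tool_pos: [0.5014, 0.0555, 0.2228]
tool_rot: [180.0, 0.0, 166.4]
force: [-0.5, 0.6, 0.3]
grip_width: 0.087
```

Call:
{"op": "carry_out", "data": {
  "plan": [
    {"fingers":-1,"dx":-0.39,"dy":-0.92,"dz":0,"rx":0,"ry":0,"rz":0},
    {"fingers":-1,"dx":-0.39,"dy":-0.92,"dz":0,"rx":0,"ry":0,"rz":0},
    {"fingers":-1,"dx":-0.39,"dy":-0.92,"dz":0,"rx":0,"ry":0,"rz":0},
    {"fingers":-1,"dx":-0.39,"dy":-0.92,"dz":0,"rx":0,"ry":0,"rz":0},
    {"fingers":-1,"dx":-0.39,"dy":-0.92,"dz":0,"rx":0,"ry":0,"rz":0},
    {"fingers":-1,"dx":-0.39,"dy":-0.92,"dz":0,"rx":0,"ry":0,"rz":0},
    {"fingers":-1,"dx":-0.39,"dy":-0.92,"dz":0,"rx":0,"ry":0,"rz":0},
    {"fingers":-1,"dx":0,"dy":0,"dz":0,"rx":0,"ry":0,"rz":0}
  ]
}}

```text
time_s: 4.4
tool_pos: [0.5352, -0.1536, 0.2228]
tool_rot: [-179.9, 0.0, 166.2]
force: [-0.3, -0.5, 0.3]
grip_width: 0.0869
```

Call:
{"op": "carry_out", "data": {
  "plan": [
    {"fingers":-1,"dx":0,"dy":0,"dz":0,"rx":0,"ry":0,"rz":0.98},
    {"fingers":-1,"dx":0,"dy":0,"dz":0,"rx":0,"ry":0,"rz":0.98},
    {"fingers":-1,"dx":0,"dy":0,"dz":0,"rx":0,"ry":0,"rz":0.98},
    {"fingers":-1,"dx":0,"dy":0,"dz":0,"rx":0,"ry":0,"rz":0.98},
    {"fingers":-1,"dx":0,"dy":0,"dz":0,"rx":0,"ry":0,"rz":0.98},
    {"fingers":-1,"dx":0,"dy":0,"dz":0,"rx":0,"ry":0,"rz":0.98},
    {"fingers":-1,"dx":0,"dy":0,"dz":0,"rx":0,"ry":0,"rz":0.97},
    {"fingers":-1,"dx":0,"dy":0,"dz":0,"rx":0,"ry":0,"rz":0},
    {"fingers":-1,"dx":0,"dy":0,"dz":0,"rx":0,"ry":0,"rz":0}
  ]
}}

```text
time_s: 5.52
tool_pos: [0.5356, -0.1499, 0.2226]
tool_rot: [180.0, -0.0, 98.1]
force: [0.3, 0.1, -0.5]
grip_width: 0.0867
```

Run:
```python
from h import *
o=sensors.get_obs()
for k in ["time_s","qpos","tool_pos","tool_rot","force","wrist_torque"]: print(k,np.round(o[k],4))
c=imaging.read_camera("wrist");cv2.imwrite("pics/w2.png",c["color"][:,:,::-1])
```

```text
time_s 5.525
qpos [-24.9514   7.822   41.7367  98.0352  -5.3828  76.1737  25.9547]
tool_pos [ 0.5356 -0.1499  0.2226]
tool_rot [ 1.79991e+02 -2.69000e-02  9.81451e+01]
force [ 0.2734  0.0533 -0.4838]
wrist_torque [-0.088   0.0167 -0.0331]
```

View pics/w2.png

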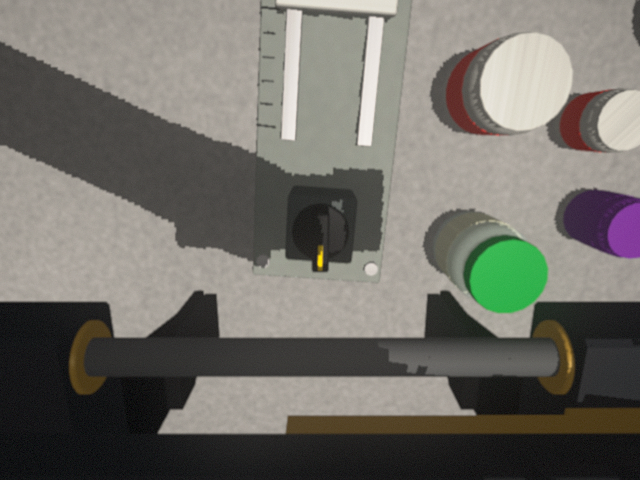

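```bash
cat >> h.py <<'E'
def wplane(c,o,uv,z):
    p=cv2.undistortPoints(np.array(uv,float).reshape(-1,1,2),c["mtx"],c["dist_coeffs"]).reshape(-1,2)
    T=np.eye(4);T[:3,:3]=toolrot(o);T[:3,3]=o["tool_pos"];T=T@c["tool_from_camera"]
    d=np.c_[p,np.ones(len(p))]@T[:3,:3].T; q=T[:3,3]
    s=(np.asarray(z)-q[2])/d[:,2]
    return q+d*s[:,None]
E
python3 - <<'E'
from h import *
o=sensors.get_obs();c=imaging.read_camera("wrist")
im=c["color"];h=cv2.cvtColor(im,cv2.COLOR_RGB2HSV)
m=((h[:,:,0]>15)&(h[:,:,0]<35)&(h[:,:,1]>120)&(h[:,:,2]>60)).astype(np.uint8);m[:220]=0;m[285:]=0;m[:,:290]=0;m[:,350:]=0
ys,xs=np.nonzero(m);print(len(xs),xs.min(),xs.max(),ys.min(),ys.max())
top=ys>=0
pts=np.c_[xs,ys]; print(cv2.minAreaRect(pts.astype(np.float32)))
P=wplane(c,o,pts,.107)[:,:2]; mu=P.mean(0); u,s,v=np.linalg.svd(P-mu); print("stripe mean",mu,"dir",np.degrees(np.arctan2(v[0,1],v[0,0])),"ext",np.ptp((P-mu)@v[0]))
cv2.imwrite("pics/w2c.png",cv2.resize(im[175:290,270:400,::-1],None,fx=5,fy=5,interpolation=cv2.INTER_CUBIC))
E
```

```text
166 317 323 245 270
((320.0, 257.5), (25.0, 6.0), 90.0)
stripe mean [ 0.53620655 -0.15957692] dir -82.96759386363331 ext 0.018074951322611804
```

View pics/w2c.png

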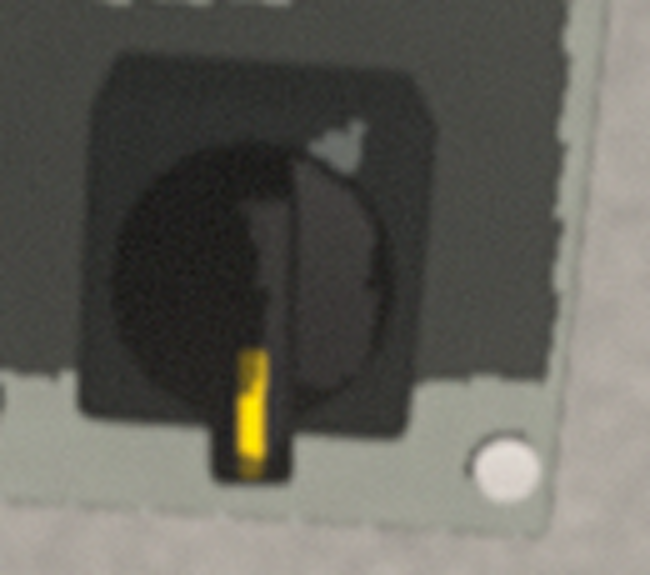

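Wing direction is −83° and its axis ≈ (0.535, −0.150). The tool is already above it and aligned to about 1°. Descending.

Call:
{"op": "carry_out", "data": {
  "plan": [
    {"fingers":-1,"dx":0,"dy":0,"dz":0.9,"rx":0,"ry":0,"rz":0.1},
    {"fingers":-1,"dx":0,"dy":0,"dz":0.9,"rx":0,"ry":0,"rz":0},
    {"fingers":-1,"dx":0,"dy":0,"dz":0.9,"rx":0,"ry":0,"rz":0},
    {"fingers":-1,"dx":0,"dy":0,"dz":0.9,"rx":0,"ry":0,"rz":0},
    {"fingers":-1,"dx":0,"dy":0,"dz":0.7,"rx":0,"ry":0,"rz":0},
    {"fingers":-1,"dx":0,"dy":0,"dz":0.4,"rx":0,"ry":0,"rz":0},
    {"fingers":-1,"dx":0,"dy":0,"dz":0,"rx":0,"ry":0,"rz":0}
  ]
}}

```text
time_s: 6.5
tool_pos: [0.5351, -0.1505, 0.081]
tool_rot: [-179.9, -0.0, 97.0]
force: [0.4, 0.7, 0.4]
grip_width: 0.0869
```

Run:
```python
from h import *
o=sensors.get_obs()
for k in ["time_s","qpos","tool_pos","tool_rot","force","wrist_torque"]: print(k,np.round(o[k],4))
c=imaging.read_camera("wrist");cv2.imwrite("pics/w3.png",c["color"][:,:,::-1])
c=imaging.read_camera("side");cv2.imwrite("pics/s3.png",c["color"][150:430,150:500,::-1].repeat(2,0).repeat(2,1))
```

```text
time_s 6.5
qpos [-22.1709  16.224   40.4231 107.3246 -11.9539  60.7987  29.975 ]
tool_pos [ 0.5351 -0.1505  0.081 ]
tool_rot [-1.799234e+02 -1.100000e-02  9.695720e+01]
force [0.4382 0.6645 0.3627]
wrist_torque [-0.089   0.0348  0.0059]
```

View pics/w3.png

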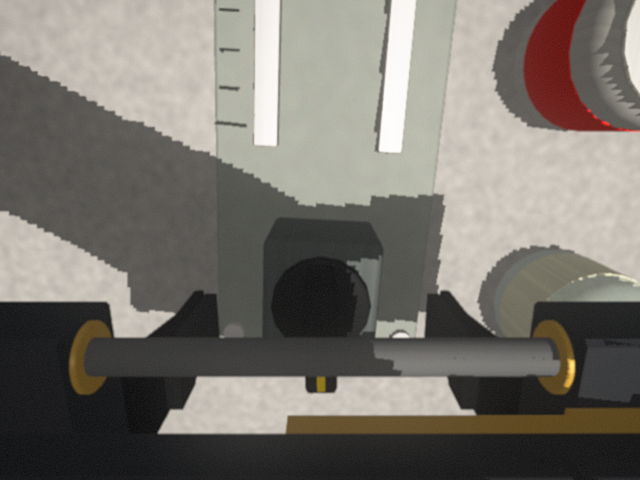

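View pics/s3.png

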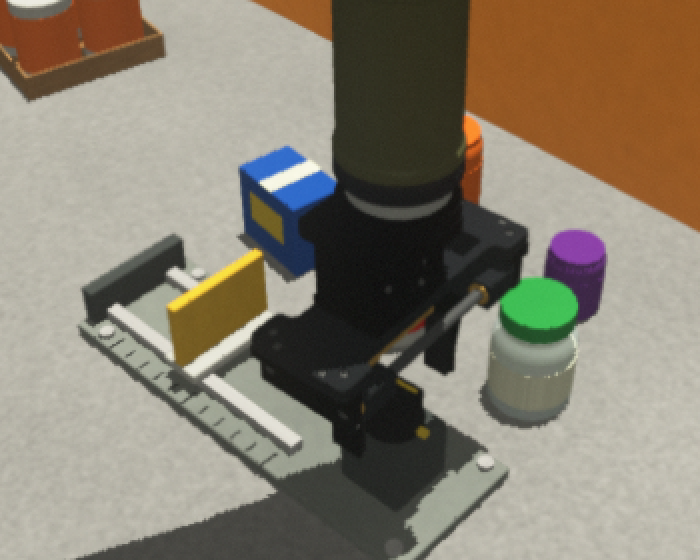

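The wing stands centred between the open jaws (column 320). Closing gently, so that the grip itself limits the torque.

Call:
{"op": "carry_out", "data": {
  "plan": [
    {"fingers":1,"dx":0,"dy":0,"dz":0,"rx":0,"ry":0,"rz":0},
    {"fingers":1,"dx":0,"dy":0,"dz":0,"rx":0,"ry":0,"rz":0},
    {"fingers":1,"dx":0,"dy":0,"dz":0,"rx":0,"ry":0,"rz":0},
    {"fingers":1,"dx":0,"dy":0,"dz":0,"rx":0,"ry":0,"rz":0},
    {"fingers":1,"dx":0,"dy":0,"dz":0,"rx":0,"ry":0,"rz":0},
    {"fingers":1,"dx":0,"dy":0,"dz":0,"rx":0,"ry":0,"rz":0},
    {"fingers":1,"dx":0,"dy":0,"dz":0,"rx":0,"ry":0,"rz":0},
    {"fingers":1,"dx":0,"dy":0,"dz":0,"rx":0,"ry":0,"rz":0}
  ],
  "force": 15
}}

```text
time_s: 7.6
tool_pos: [0.5355, -0.1506, 0.0815]
tool_rot: [180.0, -0.0, 96.9]
force: [0.2, -0.3, 0.6]
grip_width: 0.015
```

```bash
cat > st.py <<'E'
from h import *
o=sensors.get_obs()
print("t",o["time_s"],"q",np.round(o["qpos"],1),"p",np.round(o["tool_pos"],4),"r",np.round(o["tool_rot"],2),"F",np.round(o["force"],1),"M",np.round(o["wrist_torque"],3),"w",round(o["grip_width"],4))
E
python3 st.py
```

```text
t 7.6 q [-22.2  16.2  40.4 107.3 -12.   60.8  30. ] p [ 0.5355 -0.1506  0.0815] r [180.    -0.    96.93] F [ 0.2 -0.3  0.6] M [-0.106  0.007 -0.003] w 0.015
```

Call:
{"op": "carry_out", "data": {
  "plan": [
    {"fingers":1,"dx":0,"dy":0,"dz":0,"rx":0,"ry":0,"rz":0},
    {"fingers":1,"dx":0,"dy":0,"dz":0,"rx":0,"ry":0,"rz":0}
  ]
}}

```text
time_s: 7.85
tool_pos: [0.5348, -0.1506, 0.0815]
tool_rot: [-179.9, -0.0, 96.9]
force: [-3.8, -0.1, 1.6]
grip_width: 0.0117
```

```bash
python3 st.py
```

```text
t 7.85 q [-22.2  16.2  40.5 107.3 -11.9  60.9  30. ] p [ 0.5348 -0.1506  0.0815] r [-1.7992e+02 -3.0000e-02  9.6930e+01] F [-3.8 -0.1  1.6] M [-0.094  0.85   0.077] w 0.0117
```

Call:
{"op": "carry_out", "data": {
  "plan": [
    {"fingers":1,"dx":0,"dy":-0.02,"dz":0,"rx":0,"ry":0,"rz":0},
    {"fingers":1,"dx":0,"dy":0,"dz":0,"rx":0,"ry":0,"rz":0.6},
    {"fingers":1,"dx":0,"dy":0,"dz":0,"rx":0,"ry":0,"rz":0.7},
    {"fingers":1,"dx":0,"dy":0,"dz":0,"rx":0,"ry":0,"rz":0.7}
  ]
}}

```text
time_s: 8.35
tool_pos: [0.5347, -0.1507, 0.0815]
tool_rot: [-180.0, -0.0, 76.7]
force: [-2.0, 0.2, 1.9]
grip_width: 0.012
```

```bash
python3 st.py
```

```text
t 8.35 q [-25.   16.8  43.8 107.5 -13.2  61.   10.8] p [ 0.5347 -0.1507  0.0815] r [-1.7997e+02 -1.0000e-02  7.6700e+01] F [-2.   0.2  1.9] M [-0.075  0.716  0.054] w 0.012
```

j7 is decreasing, so there is ample range. The screw turns at Mz ≈ 0.05.

Call:
{"op": "carry_out", "data": {
  "plan": [
    {"fingers":1,"dx":0,"dy":0,"dz":0,"rx":0,"ry":0,"rz":0.7},
    {"fingers":1,"dx":0,"dy":0,"dz":0,"rx":0,"ry":0,"rz":0.7},
    {"fingers":1,"dx":0,"dy":0,"dz":0,"rx":0,"ry":0,"rz":0.6}
  ]
}}

```text
time_s: 8.72
tool_pos: [0.5346, -0.1506, 0.0815]
tool_rot: [-180.0, 0.0, 56.7]
force: [-2.5, 0.4, 2.4]
grip_width: 0.0119
```

```bash
python3 st.py;  python3 - <<'E'
from h import *
c=imaging.read_camera("wrist");cv2.imwrite("pics/w4.png",c["color"][:,:,::-1])
E
```

```text
t 8.725 q [-27.8  17.6  47.3 107.6 -14.7  61.2  -7.9] p [ 0.5346 -0.1506  0.0815] r [-1.7996e+02  1.0000e-02  5.6730e+01] F [-2.5  0.4  2.4] M [-0.074  0.831  0.032] w 0.0119
```

View pics/w4.png

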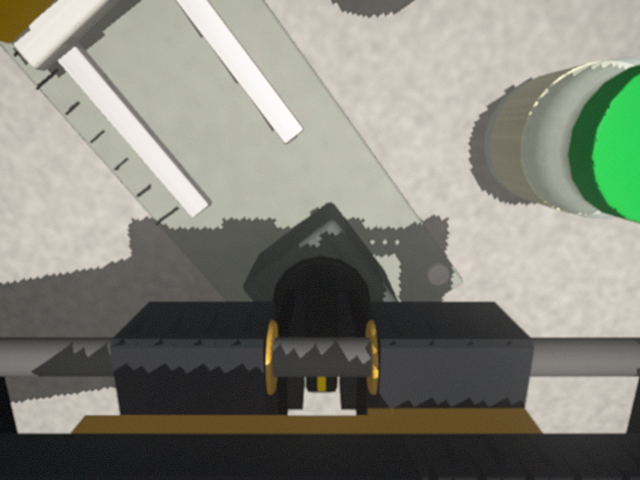

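The stripe follows the jaws. Now small steps, watching Mz.

Call:
{"op": "carry_out", "data": {
  "plan": [
    {"fingers":1,"dx":0,"dy":0,"dz":0,"rx":0,"ry":0,"rz":0.3},
    {"fingers":1,"dx":0,"dy":0,"dz":0,"rx":0,"ry":0,"rz":0.3}
  ],
  "force": 12
}}

```text
time_s: 9.02
tool_pos: [0.5346, -0.1506, 0.0815]
tool_rot: [-180.0, 0.0, 50.9]
force: [-3.3, 1.3, 2.8]
grip_width: 0.0121
```

```bash
python3 st.py
```

```text
t 9.025 q [-28.6  17.8  48.4 107.6 -15.2  61.3 -13.3] p [ 0.5346 -0.1506  0.0815] r [-1.7996e+02  1.0000e-02  5.0930e+01] F [-3.3  1.3  2.8] M [-0.014  0.922  0.03 ] w 0.0121
```

Call:
{"op": "carry_out", "data": {
  "plan": [
    {"fingers":1,"dx":0,"dy":0,"dz":0,"rx":0,"ry":0,"rz":0.3},
    {"fingers":1,"dx":0,"dy":0,"dz":0,"rx":0,"ry":0,"rz":0.3}
  ]
}}

```text
time_s: 9.28
tool_pos: [0.5346, -0.1506, 0.0815]
tool_rot: [-180.0, 0.0, 44.9]
force: [-3.0, 0.2, 2.9]
grip_width: 0.0118
```

```bash
python3 st.py
```

```text
t 9.275 q [-29.5  18.2  49.5 107.6 -15.7  61.4 -18.8] p [ 0.5346 -0.1506  0.0815] r [-1.7996e+02  2.0000e-02  4.4930e+01] F [-3.   0.2  2.9] M [-0.034  0.917  0.078] w 0.0118
```

Call:
{"op": "carry_out", "data": {
  "plan": [
    {"fingers":1,"dx":0,"dy":0,"dz":0,"rx":0,"ry":0,"rz":0.3},
    {"fingers":1,"dx":0,"dy":0,"dz":0,"rx":0,"ry":0,"rz":0.2}
  ]
}}

```text
time_s: 9.52
tool_pos: [0.5345, -0.1506, 0.0815]
tool_rot: [-180.0, 0.0, 39.9]
force: [-3.8, 0.6, 4.6]
grip_width: 0.0117
```

```bash
python3 st.py
```

```text
t 9.525 q [-30.3  18.4  50.5 107.6 -16.1  61.4 -23.5] p [ 0.5345 -0.1506  0.0815] r [-1.7995e+02  3.0000e-02  3.9930e+01] F [-3.8  0.6  4.6] M [0.018 1.045 0.082] w 0.0117
```

Call:
{"op": "carry_out", "data": {
  "plan": [
    {"fingers":1,"dx":0,"dy":0,"dz":0,"rx":0,"ry":0,"rz":0.3},
    {"fingers":1,"dx":0,"dy":0,"dz":0,"rx":0,"ry":0,"rz":0.2}
  ]
}}

```text
time_s: 9.78
tool_pos: [0.5347, -0.1505, 0.0815]
tool_rot: [-180.0, 0.0, 34.9]
force: [-2.7, 1.2, 4.0]
grip_width: 0.0128
```

```bash
python3 st.py
```

```text
t 9.775 q [-31.   18.7  51.5 107.6 -16.6  61.5 -28.1] p [ 0.5347 -0.1505  0.0815] r [-1.7997e+02  2.0000e-02  3.4930e+01] F [-2.7  1.2  4. ] M [0.063 1.008 0.303] w 0.0128
```

Mz has jumped to 0.30 and the pads are starting to pivot on the wing: that is the bottom. I'll hold briefly without pushing on.

Call:
{"op": "carry_out", "data": {
  "plan": [
    {"fingers":1,"dx":0,"dy":0,"dz":0,"rx":0,"ry":0,"rz":0}
  ]
}}

```text
time_s: 9.9
tool_pos: [0.5348, -0.1505, 0.0815]
tool_rot: [-180.0, 0.0, 35.0]
force: [-4.0, 1.1, 3.7]
grip_width: 0.0126
```

```bash
python3 st.py
```

```text
t 9.9 q [-31.   18.7  51.4 107.6 -16.6  61.5 -28. ] p [ 0.5348 -0.1505  0.0815] r [-1.7997e+02  1.0000e-02  3.4990e+01] F [-4.   1.1  3.7] M [0.136 1.09  0.234] w 0.0126
```

Torque persists at 0.23–0.30. The pads' pivot of about 2.5° puts the bottom at tool yaw ≈ 37.3°, so the target is ≈ 127°. Backing off 92° of command.

Call:
{"op": "carry_out", "data": {
  "plan": [
    {"fingers":1,"dx":0,"dy":0,"dz":0,"rx":0,"ry":0,"rz":-0.4},
    {"fingers":1,"dx":0,"dy":0,"dz":0,"rx":0,"ry":0,"rz":-0.8},
    {"fingers":1,"dx":0,"dy":0,"dz":0,"rx":0,"ry":0,"rz":-0.8},
    {"fingers":1,"dx":0,"dy":0,"dz":0,"rx":0,"ry":0,"rz":-0.8},
    {"fingers":1,"dx":0,"dy":0,"dz":0,"rx":0,"ry":0,"rz":-0.8},
    {"fingers":1,"dx":0,"dy":0,"dz":0,"rx":0,"ry":0,"rz":-0.8},
    {"fingers":1,"dx":0,"dy":0,"dz":0,"rx":0,"ry":0,"rz":-0.8},
    {"fingers":1,"dx":0,"dy":0,"dz":0,"rx":0,"ry":0,"rz":-0.8},
    {"fingers":1,"dx":0,"dy":0,"dz":0,"rx":0,"ry":0,"rz":-0.8},
    {"fingers":1,"dx":0,"dy":0,"dz":0,"rx":0,"ry":0,"rz":-0.8},
    {"fingers":1,"dx":0,"dy":0,"dz":0,"rx":0,"ry":0,"rz":-0.8},
    {"fingers":1,"dx":0,"dy":0,"dz":0,"rx":0,"ry":0,"rz":-0.8}
  ]
}}

```text
time_s: 11.4
tool_pos: [0.5347, -0.1503, 0.0815]
tool_rot: [180.0, -0.1, 127.2]
force: [-4.1, 2.0, 3.2]
grip_width: 0.012
```

Call:
{"op": "carry_out", "data": {
  "plan": [
    {"fingers":1,"dx":0,"dy":0,"dz":0,"rx":0,"ry":0,"rz":0},
    {"fingers":1,"dx":0,"dy":0,"dz":0,"rx":0,"ry":0,"rz":0},
    {"fingers":1,"dx":0,"dy":0,"dz":0,"rx":0,"ry":0,"rz":0},
    {"fingers":1,"dx":0,"dy":0,"dz":0,"rx":0,"ry":0,"rz":0}
  ]
}}

```text
time_s: 11.9
tool_pos: [0.5347, -0.1503, 0.0815]
tool_rot: [-180.0, -0.1, 126.8]
force: [-4.7, 1.3, 4.3]
grip_width: 0.0121
```

```bash
python3 st.py;  python3 - <<'E'
from h import *
c=imaging.read_camera("wrist");cv2.imwrite("pics/w5.png",c["color"][:,:,::-1])
E
```

```text
t 11.9 q [-18.1  15.3  35.5 107.3 -10.2  60.6  58.3] p [ 0.5347 -0.1503  0.0815] r [-1.7999e+02 -6.0000e-02  1.2683e+02] F [-4.7  1.3  4.3] M [0.418 1.171 0.041] w 0.0121
```

View pics/w5.png

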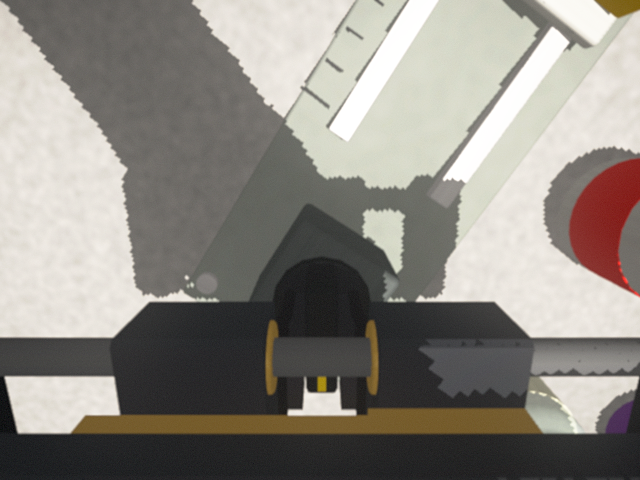

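Call:
{"op": "carry_out", "data": {
  "plan": [
    {"fingers":-1,"dx":0,"dy":0,"dz":0,"rx":0,"ry":0,"rz":0},
    {"fingers":-1,"dx":0,"dy":0,"dz":0,"rx":0,"ry":0,"rz":0},
    {"fingers":-1,"dx":0,"dy":0,"dz":0,"rx":0,"ry":0,"rz":0},
    {"fingers":-1,"dx":0,"dy":0,"dz":0,"rx":0,"ry":0,"rz":0},
    {"fingers":-1,"dx":0,"dy":0,"dz":0,"rx":0,"ry":0,"rz":0},
    {"fingers":-1,"dx":0,"dy":0,"dz":-0.6,"rx":0,"ry":0,"rz":0},
    {"fingers":-1,"dx":0,"dy":0,"dz":-1,"rx":0,"ry":0,"rz":0},
    {"fingers":-1,"dx":0,"dy":0,"dz":-1,"rx":0,"ry":0,"rz":0},
    {"fingers":-1,"dx":0,"dy":0,"dz":-1,"rx":0,"ry":0,"rz":0},
    {"fingers":-1,"dx":0,"dy":0,"dz":-1,"rx":0,"ry":0,"rz":0},
    {"fingers":-1,"dx":0,"dy":0,"dz":0,"rx":0,"ry":0,"rz":0}
  ]
}}

```text
time_s: 13.32
tool_pos: [0.5367, -0.1515, 0.2233]
tool_rot: [179.7, 0.2, 126.9]
force: [-0.3, 0.1, -0.6]
grip_width: 0.0867
```

Call:
{"op": "carry_out", "data": {
  "plan": [
    {"fingers":1,"dx":0,"dy":0,"dz":0,"rx":0,"ry":0,"rz":0.8},
    {"fingers":1,"dx":0,"dy":0,"dz":0,"rx":0,"ry":0,"rz":0.8},
    {"fingers":1,"dx":0,"dy":0,"dz":0,"rx":0,"ry":0,"rz":0.8},
    {"fingers":1,"dx":0,"dy":0,"dz":0,"rx":0,"ry":0,"rz":0.9},
    {"fingers":1,"dx":0,"dy":0,"dz":0,"rx":0,"ry":0,"rz":0},
    {"fingers":1,"dx":0,"dy":0,"dz":0,"rx":0,"ry":0,"rz":0}
  ]
}}

```text
time_s: 14.08
tool_pos: [0.5347, -0.1506, 0.2193]
tool_rot: [-180.0, -0.0, 94.1]
force: [-0.8, 0.3, -0.0]
grip_width: 0.0347
```

```bash
python3 st.py;  python3 - <<'E'
from h import *
o=sensors.get_obs();c=imaging.read_camera("wrist");im=c["color"];cv2.imwrite("pics/w6.png",im[:,:,::-1])
h=cv2.cvtColor(im,cv2.COLOR_RGB2HSV)
m=((h[:,:,0]>15)&(h[:,:,0]<35)&(h[:,:,1]>120)&(h[:,:,2]>60)).astype(np.uint8);m[:220]=0;m[285:]=0;m[:,:290]=0;m[:,370:]=0
ys,xs=np.nonzero(m);pts=np.c_[xs,ys];P=wplane(c,o,pts,.107)[:,:2]; mu=P.mean(0); u,s,v=np.linalg.svd(P-mu); print(len(pts),"stripe",mu,"dir",np.degrees(np.arctan2(v[0,1],v[0,0])),np.degrees(np.arctan2(*(mu-[.5347,-.1503])[::-1])))
t=np.array([.5243,-.0066,o["tool_pos"][2]]);print("to start",totool(o,t-o["tool_pos"]))
E
```

```text
t 14.075 q [-22.7   7.7  39.3  98.3  -5.   75.8  21.6] p [ 0.5347 -0.1506  0.2193] r [-1.7997e+02 -1.0000e-02  9.4080e+01] F [-0.8  0.3 -0. ] M [-0.064  0.011  0.043] w 0.0347
147 stripe [ 0.54053151 -0.15755487] dir -53.28389602034809 -51.207443507192714
to start [ 4.81366104e+00 -4.91446876e-03  6.73146601e-04]
```

View pics/w6.png

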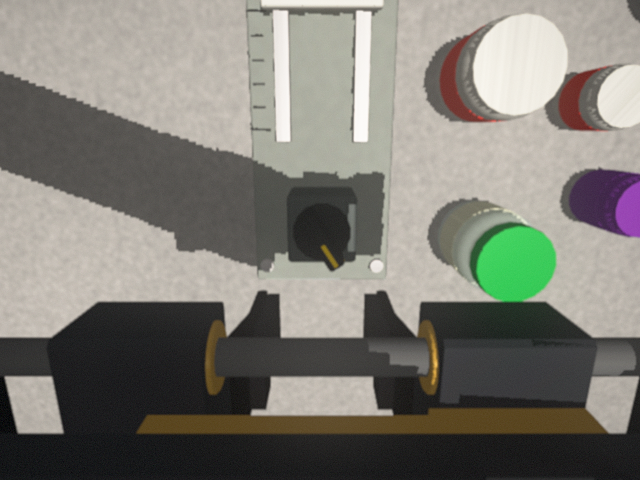

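The stripe sits at −53.3° (126.7°), so the wing stayed about 89° back from the bottom. Now to a point ahead of the fence.

Call:
{"op": "carry_out", "data": {
  "plan": [
    {"fingers":1,"dx":0.96,"dy":0,"dz":0,"rx":0,"ry":0,"rz":0},
    {"fingers":1,"dx":0.96,"dy":0,"dz":0,"rx":0,"ry":0,"rz":0},
    {"fingers":1,"dx":0.96,"dy":0,"dz":0,"rx":0,"ry":0,"rz":0},
    {"fingers":1,"dx":0.96,"dy":0,"dz":0,"rx":0,"ry":0,"rz":0},
    {"fingers":1,"dx":0.96,"dy":0,"dz":0,"rx":0,"ry":0,"rz":0},
    {"fingers":1,"dx":0,"dy":0,"dz":0,"rx":0,"ry":0,"rz":0},
    {"fingers":1,"dx":0,"dy":0,"dz":0,"rx":0,"ry":0,"rz":0}
  ]
}}

```text
time_s: 15.0
tool_pos: [0.5251, -0.008, 0.2196]
tool_rot: [180.0, 0.0, 93.9]
force: [-0.0, -1.2, 0.1]
grip_width: 0.0002
```

```bash
python3 st.py;  python3 - <<'E'
from h import *
o=sensors.get_obs();c=imaging.read_camera("wrist");im=c["color"];cv2.imwrite("pics/w7.png",im[:,:,::-1])
h=cv2.cvtColor(im,cv2.COLOR_RGB2HSV)
m=((h[:,:,0]>15)&(h[:,:,0]<35)&(h[:,:,1]>120)&(h[:,:,2]>60)).astype(np.uint8);m[300:]=0
n,l,st,ce=cv2.connectedComponentsWithStats(m)
for i in range(1,n):
    if st[i,4]>200:
        P=wplane(c,o,[ce[i]],.092);print(st[i],ce[i],P, (P[0,:2]-[.526,-.0315])@np.array([[.99757,-.06967],[.06967,.99757]]))
E
```

```text
t 15.0 q [-33.    2.9  32.2 102.1  -1.6  75.5   3.5] p [ 0.5251 -0.008   0.2196] r [1.7999e+02 4.0000e-02 9.3940e+01] F [-0.  -1.2  0.1] M [-0.177  0.081 -0.049] w 0.0002
[469  37  30  73 841] [483.16884661  73.50891795] [[0.62133249 0.10878514 0.092     ]] [0.1048745  0.13330243]
[ 255  176  133   17 2014] [321.01936445 184.43843098] [[0.52234505 0.03093658 0.092     ]] [0.00070389 0.0625395 ]
```

View pics/w7.png

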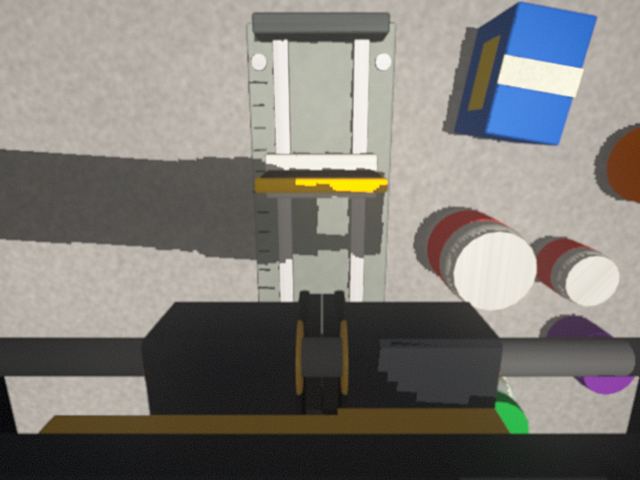

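Call:
{"op": "carry_out", "data": {
  "plan": [
    {"fingers":1,"dx":0,"dy":0,"dz":0.95,"rx":0,"ry":0,"rz":0},
    {"fingers":1,"dx":0,"dy":0,"dz":0.95,"rx":0,"ry":0,"rz":0},
    {"fingers":1,"dx":0,"dy":0,"dz":0.95,"rx":0,"ry":0,"rz":0},
    {"fingers":1,"dx":0,"dy":0,"dz":0.95,"rx":0,"ry":0,"rz":0},
    {"fingers":1,"dx":0,"dy":0,"dz":0.8,"rx":0,"ry":0,"rz":0},
    {"fingers":1,"dx":0,"dy":0,"dz":0.5,"rx":0,"ry":0,"rz":0},
    {"fingers":1,"dx":0,"dy":0,"dz":0,"rx":0,"ry":0,"rz":0}
  ]
}}

```text
time_s: 15.92
tool_pos: [0.5244, -0.0079, 0.0658]
tool_rot: [-179.9, 0.0, 93.9]
force: [0.0, -0.4, 0.5]
grip_width: 0.0003
```

Call:
{"op": "carry_out", "data": {
  "plan": [
    {"fingers":1,"dx":0.3,"dy":0,"dz":0,"rx":0,"ry":0,"rz":0},
    {"fingers":1,"dx":0.3,"dy":0,"dz":0,"rx":0,"ry":0,"rz":0},
    {"fingers":1,"dx":0.3,"dy":0,"dz":0,"rx":0,"ry":0,"rz":0},
    {"fingers":1,"dx":0.3,"dy":0,"dz":0,"rx":0,"ry":0,"rz":0}
  ]
}}

```text
time_s: 16.42
tool_pos: [0.5233, 0.0291, 0.0672]
tool_rot: [179.9, 0.0, 93.9]
force: [2.0, -2.6, 1.3]
grip_width: 0.0007
```

```bash
python3 st.py;  python3 - <<'E'
from h import *
c=imaging.read_camera("side");cv2.imwrite("pics/s8.png",c["color"][150:430,150:500,::-1].repeat(2,0).repeat(2,1))
E
```

```text
t 16.425 q [-33.9  11.7  30.6 112.2  -7.   57.8   3.9] p [0.5233 0.0291 0.0672] r [1.799e+02 3.000e-02 9.394e+01] F [ 2.  -2.6  1.3] M [-0.647 -0.103  0.025] w 0.0007
```

View pics/s8.png

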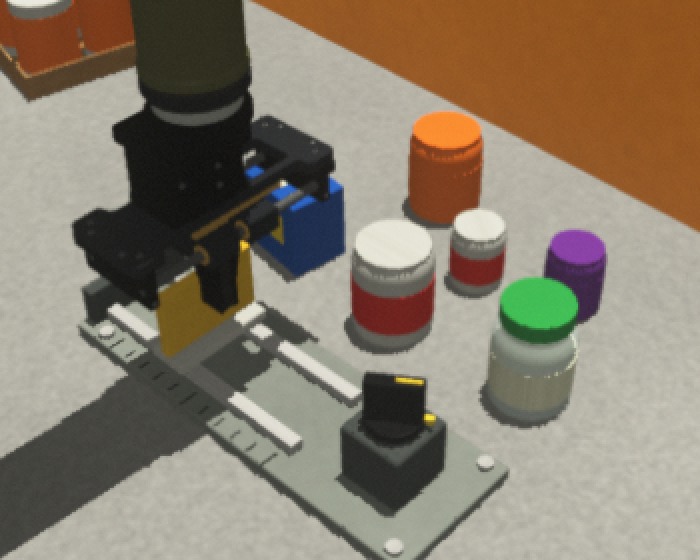

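Call:
{"op": "carry_out", "data": {
  "plan": [
    {"fingers":1,"dx":0.3,"dy":0,"dz":0,"rx":0,"ry":0,"rz":0},
    {"fingers":1,"dx":0.3,"dy":0,"dz":0,"rx":0,"ry":0,"rz":0},
    {"fingers":1,"dx":0.3,"dy":0,"dz":0,"rx":0,"ry":0,"rz":0},
    {"fingers":1,"dx":0.3,"dy":0,"dz":0,"rx":0,"ry":0,"rz":0},
    {"fingers":1,"dx":0.3,"dy":0,"dz":0,"rx":0,"ry":0,"rz":0},
    {"fingers":1,"dx":0.3,"dy":0,"dz":0,"rx":0,"ry":0,"rz":0}
  ]
}}

```text
time_s: 17.23
tool_pos: [0.5189, 0.0834, 0.0666]
tool_rot: [180.0, 0.0, 93.9]
force: [1.6, -2.5, 1.1]
grip_width: 0.0005
```

Call:
{"op": "carry_out", "data": {
  "plan": [
    {"fingers":1,"dx":0.15,"dy":0,"dz":0,"rx":0,"ry":0,"rz":0},
    {"fingers":1,"dx":0.1,"dy":0,"dz":0,"rx":0,"ry":0,"rz":0}
  ]
}}

```text
time_s: 17.48
tool_pos: [0.5181, 0.0906, 0.0664]
tool_rot: [-180.0, 0.0, 93.9]
force: [1.8, -2.8, 0.7]
grip_width: 0.0006
```

```bash
python3 st.py
```

```text
t 17.475 q [-38.4  11.9  28.3 111.8  -6.6  57.9  -3.1] p [0.5181 0.0906 0.0664] r [-179.98    0.     93.95] F [ 1.8 -2.8  0.7] M [-0.533 -0.244 -0.016] w 0.0006
```

Call:
{"op": "carry_out", "data": {
  "plan": [
    {"fingers":1,"dx":0.08,"dy":0,"dz":0,"rx":0,"ry":0,"rz":0},
    {"fingers":1,"dx":0.08,"dy":0,"dz":0,"rx":0,"ry":0,"rz":0}
  ]
}}

```text
time_s: 17.73
tool_pos: [0.5179, 0.0949, 0.0664]
tool_rot: [-180.0, 0.0, 93.9]
force: [1.2, -2.9, -0.1]
grip_width: 0.0002
```

Call:
{"op": "carry_out", "data": {
  "plan": [
    {"fingers":1,"dx":0.06,"dy":0,"dz":0,"rx":0,"ry":0,"rz":0}
  ]
}}

```text
time_s: 17.85
tool_pos: [0.5177, 0.0968, 0.0664]
tool_rot: [-180.0, 0.0, 93.9]
force: [1.5, -2.5, -0.9]
grip_width: 0.0009
```

Call:
{"op": "carry_out", "data": {
  "plan": [
    {"fingers":1,"dx":0.06,"dy":0,"dz":0,"rx":0,"ry":0,"rz":0}
  ]
}}

```text
time_s: 17.98
tool_pos: [0.5176, 0.098, 0.0664]
tool_rot: [-180.0, 0.1, 93.9]
force: [0.8, -5.5, 1.3]
grip_width: 0.0005
```

Call:
{"op": "carry_out", "data": {
  "plan": [
    {"fingers":1,"dx":0.05,"dy":0,"dz":0,"rx":0,"ry":0,"rz":0}
  ]
}}

```text
time_s: 18.1
tool_pos: [0.5176, 0.0981, 0.0665]
tool_rot: [-180.0, 0.2, 93.9]
force: [1.0, -8.4, 2.3]
grip_width: 0.0006
```

Call:
{"op": "carry_out", "data": {
  "plan": [
    {"fingers":1,"dx":0.04,"dy":0,"dz":0,"rx":0,"ry":0,"rz":0},
    {"fingers":1,"dx":0,"dy":0,"dz":0,"rx":0,"ry":0,"rz":0}
  ]
}}

```text
time_s: 18.35
tool_pos: [0.5176, 0.0981, 0.0665]
tool_rot: [-180.0, 0.2, 93.8]
force: [0.6, -8.3, 1.0]
grip_width: 0.0001
```

It stopped at y = 0.098, with home expected at 0.099, and the force rose to 8 N: the fence is home. Backing away and rising.

Call:
{"op": "carry_out", "data": {
  "plan": [
    {"fingers":1,"dx":-0.2,"dy":0,"dz":0,"rx":0,"ry":0,"rz":0},
    {"fingers":1,"dx":-0.5,"dy":0,"dz":0,"rx":0,"ry":0,"rz":0},
    {"fingers":1,"dx":-0.6,"dy":0,"dz":0,"rx":0,"ry":0,"rz":0},
    {"fingers":1,"dx":0,"dy":0,"dz":-0.9,"rx":0,"ry":0,"rz":0},
    {"fingers":1,"dx":0,"dy":0,"dz":-0.9,"rx":0,"ry":0,"rz":0},
    {"fingers":1,"dx":0,"dy":0,"dz":-0.9,"rx":0,"ry":0,"rz":0},
    {"fingers":1,"dx":0,"dy":0,"dz":-0.9,"rx":0,"ry":0,"rz":0},
    {"fingers":1,"dx":0,"dy":0,"dz":-0.9,"rx":0,"ry":0,"rz":0},
    {"fingers":1,"dx":-0.9,"dy":0,"dz":-0.5,"rx":0,"ry":0,"rz":0},
    {"fingers":1,"dx":-0.9,"dy":0,"dz":-0.5,"rx":0,"ry":0,"rz":0},
    {"fingers":1,"dx":-0.9,"dy":0,"dz":0,"rx":0,"ry":0,"rz":0},
    {"fingers":1,"dx":0,"dy":0,"dz":0,"rx":0,"ry":0,"rz":0}
  ]
}}

```text
time_s: 19.85
tool_pos: [0.5257, -0.0219, 0.2319]
tool_rot: [180.0, 0.0, 93.6]
force: [-0.0, 0.5, -0.9]
grip_width: 0.0003
```

```bash
python3 st.py;  python3 - <<'E'
from h import *
o=sensors.get_obs();c=imaging.read_camera("wrist");im=c["color"];cv2.imwrite("pics/w9.png",im[:,:,::-1])
h=cv2.cvtColor(im,cv2.COLOR_RGB2HSV)
m=((h[:,:,0]>15)&(h[:,:,0]<35)&(h[:,:,1]>120)&(h[:,:,2]>60)).astype(np.uint8);m[300:]=0
n,l,st,ce=cv2.connectedComponentsWithStats(m)
for i in range(1,n):
    if st[i,4]>200:
        P=wplane(c,o,[ce[i]],.092);print(st[i],ce[i],(P[0,:2]-[.526,-.0315])@np.array([[.99757,-.06967],[.06967,.99757]]))
for n in ("side","top"):
    c=imaging.read_camera(n);cv2.imwrite(f"pics/{n}9.png",c["color"][:,:,::-1])
E
```

```text
t 19.85 q [-33.4   2.6  34.2 101.   -1.5  76.8   4.7] p [ 0.5257 -0.0219  0.2319] r [1.7997e+02 1.0000e-02 9.3620e+01] F [-0.   0.5 -0.9] M [-0.053  0.059  0.059] w 0.0003
[465  19  28  72 753] [478.54183267  55.43293493] [0.10547596 0.13153677]
[ 250   23  141   32 4109] [319.71160866  37.70649793] [0.00045125 0.14287187]
```

View pics/w9.png

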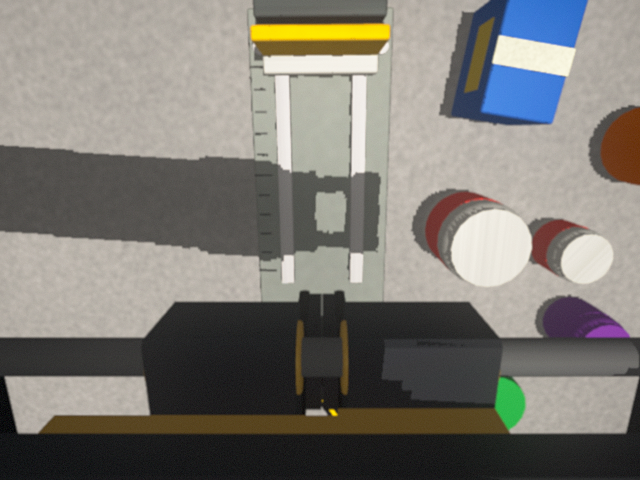

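View pics/side9.png

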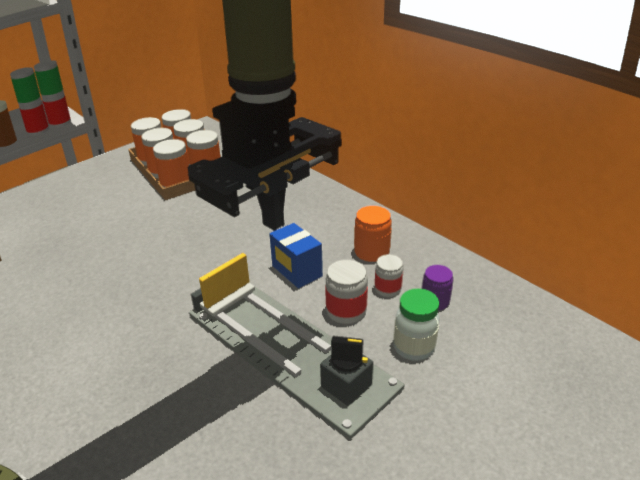

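The fence is at about 0.098 m or more, its slide meeting the dark stop at the top of the wrist view. The tin, jar and carton are at the same pixels as at the start, and the wing stands as set. The arm is clear.

```bash
python3 -c "
from cell import ticket
print(ticket.sign_off())"
```

```text
the job is handed in; nothing more can be done
None
```

I turned the thumbscrew in until it bottomed, backed it off a quarter turn, slid the yellow fence home and handed the job in at about 20 s. No verdict was reported.

- **Bottoming:** the screw turned at about 0.05 N m, then the torque rose to 0.23–0.30 N m and held. That is below the 0.45 N m at which the seat slips. I put the bottom at a tool yaw of about 37°; I inferred this partly from how far the pads pivoted on the wing, so it is good to about 2°.
- **Back-off:** after I let go, the wrist camera showed the wing about 89° back from the bottom. I did not measure the angle again after the fence push, but the last side picture shows the wing standing upright on its tower as before.
- **Fence:** it dragged at about 3 N and stopped hard at about 8 N, within 1 mm of where I expected home. After backing away I measured about 0.098 m.
- **Groceries:** the tin, jar and carton look unmoved and upright in the last side picture, compared with the start by eye. The tool was clear, at 0.23 m height.

**Disagreements and refusals:**
- My first bed centre, taken from the bolts, was about 6.5 mm off because the bolts are not symmetric. I corrected it from the bed and tower edges and the disc.
- My first moves were refused for leaving out fields, and nothing moved.

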